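Index a dividing turntable to its next hole by feel

TASK

The round painting turntable is locked by a spring-loaded index pin with a black knob. Draw the pin up out of its hole by the knob, swing the wheel anticlockwise (seen from above) and let the pin drop fully home in the next hole it comes to, without skipping that hole. Do not force the pin against the ring or the sides of a hole, then let go, and leave the other things on the table where they are.

Things in the scene. Friction and masses are not known exactly. Their poses are not given: they have to be found in the camera images.
- base: the turntable's fixed stand: a round plywood board 268 mm across and 20 mm thick. Origin on the wheel's vertical axis, at the table top; z up, x towards the home hole. On it an arc of metal index ring, 22 mm wide, mean radius 100 mm, from 0.75 rad clockwise to 1.7 rad or more anticlockwise of the home hole; its flat top, 30 mm above the table, is smooth to slide on
- wheel_axis (a point): centre of the wheel's top, 37 mm above the table. The wheel is a wooden disc 156 mm across with a paper disc on it; a flat aluminium arm, 24 mm wide, top 46 mm above the table, reaches out over the ring and carries the index pin
- home_hole (a point): mouth of the hole in which the pin starts, in the ring. Anticlockwise of it a steel sector lies flush in the ring, clamped where the last user left it, so its place is not measured: its first hole (the next hole) lies 0.67 to 0.97 rad from the home hole, its second 0.75 rad farther on. Holes are 9.6 mm long along the ring, sharp-edged, for the 8 mm pin
- plunger: the spring index pin with its knob, 100 mm from the wheel's axis. Origin: centre of the knob, a black upright cylinder 26 mm across and 26 mm tall, 76 mm above the table when the pin is home (fully down in a hole). Below it a dark collar 18 mm across reaches up from the arm to 56 mm above the table; the knob is free on all sides. Its x axis points outwards from the wheel's axis
- pin_tip (a point): round tip of the 8 mm steel pin, 54 mm below the knob's centre, 8 mm deep in the hole when home. The knob pulls straight up by 14 mm at most against a spring (5 N when home, 8.5 N at the stop); 8 mm clears the ring. Let go off a hole, the tip rides on the ring under 7 N, knob centre 84 mm above the table, drags along with about 3 N, and snaps down over a hole
- wheel (a joint): turn of the wheel from the home hole, rad, growing anticlockwise seen from above; 0 at the start. It moves freely with light friction (about 1 N at the knob) from -0.1 to 2.0. The pin has about 0.01 rad of play in a hole
- paperweight: loose white ceramic paperweight, 36 mm across, 22 mm tall, on the middle of the wheel; origin at its underside. It may turn with the wheel. Bystander
- ink_bottle: loose amber ink bottle, 44 mm across, 60 mm tall; origin under its centre. Bystander beside the turntable
- tape_roll: loose roll of paper tape lying flat, 84 mm across, 24 mm tall; origin under its centre. Bystander beside the turntable
- loose_brush: loose brush lying on the table, 190 mm long along its x axis; origin near its middle at the underside. Bystander beside the turntable
- palette: loose white paint palette, 130 x 300 mm, 16 mm tall; origin under its centre. Bystander
- water_jar: loose glass water jar, 72 mm across, 95 mm tall; origin under its centre. Bystander
- brush_pot: loose clear pot of brushes, 80 mm across, 150 mm tall with the brushes; origin under its centre. Bystander

How it is judged:
On the way, in this order (a step that is already met when the one before it is completed fails the run):
1. the pin is drawn clear of the ring while the wheel is still at its home hole (z of plunger in the frame of base above 0.083 m and value of joint wheel below 0.1 rad), for 0.05 s.
2. the wheel has been turned anticlockwise away from the home hole by more than 0.4 rad (value of joint wheel above 0.4 rad), for 0.05 s.
At the end, for the whole second after the job is handed in: the pin is fully home (knob centre less than 77.5 mm above the table, 76 mm being home) in the first hole of the sector, the wheel standing still between 0.6 and 1.15 rad from the home hole (z of plunger in the frame of base below 0.0775 m and value of joint wheel between 0.6 and 1.15 rad and velocity of joint wheel between -0.05 and 0.05 rad/s); the robot touches nothing.
It fails at once if the pin is forced: more than 30 N between the pin and the ring or a hole's side (contact force between plunger and base above 30 N).
It fails at once if a bystander is moved by more than 25 mm (distance of any of paperweight, ink_bottle, tape_roll, loose_brush, palette, water_jar, brush_pot from where it was at the start of the episode above 0.025 m).
It also fails if it takes over 45 s, if anything falls off the work surface, if the arm or the gripper's body presses on something with over 40 N, if the wrist force passes 120 N, or if a joint passes its speed limit or range.

ROBOT

A 7-joint arm with a two-finger parallel gripper is mounted at the origin on the work surface. World frame = base frame: x ahead of the robot, y to its left, z up, the work surface at z = 0. Lengths are in m, angles in rad, forces in N, time in s.
With the tool pointing down it reaches from about 0.425 to 0.925 m from the base axis. Payload 6.8 kg.
Tool frame: the origin (TCP) lies midway between the tips of the shut fingers; the grasp point (between the pads) lies 19 mm behind it; z points along the fingers, y is the line along which they close (so a half turn about z gives the same grasp; the last joint's range is limited). The gripper opens to 85 mm and grips with 20 to 120 N. Pads are 22 mm wide; open, the fingers measure 114 mm over their backs; the gripper's body (76 mm by 85 mm) begins 54 mm behind the grasp point. The pads swing forward as they close: fully open they stand 13 mm farther back than shut.
Start: joints at [-0.108, 0.477, 0.022, 1.555, -0.011, 1.109, -0.083], TCP at [0.675, 0, 0.196] pointing down, gripper open.
Joint ranges: [-2.96, 2.96], [-0.34, 2.1], [-1.41, 1.46], [0.24, 2.44], [-1.37, 4.51], [0.17, 1.92], [-2.96, 2.96]. Speed limits (rad/s): [2.39, 2.39, 3.14, 3.14, 3.14, 3.14, 3.14].

INTERFACE

Orientations are given as a rotation vector (axis times angle).
In Python, from bench import r gives the robot as it stands.
- The arm moves only by the tool servo_tool, never from a script. Its arguments are lists of equal length, an entry for each row: "turn": the turn, a rotation vector about the world's x, y, z in units of 5 degrees (1.0 is 5 degrees), a list of three; "slide": the shift along the world's x, y, z in units of 30 mm (1.0 is 30 mm), a list of three; "hand": the opening, from 0 (shut) to 1 (fully open). In form: {"turn": [[rx, ry, rz], ...], "slide": [[dx, dy, dz], ...], "hand": [hand, ...]}. A call has 1 to 8 rows; each row is the pose to reach, as a shift and turn from the pose commanded when the call began; what a row does not reach only later rows make up. A row lasts 1/8 s, in which the tool goes at most 62.5 mm and 10.7 degrees, less where a joint would pass 70% of its speed; a pose out of reach is approached as far as the arm can. A call with a gripper value outside its range is refused whole. The fingers move at their own pace and stop on an object; "squeeze" is the grip in N (left out, the last holds). Time passes only in rows, so rows that repeat a pose let the fingers close. It gives the time, the measured TCP pose, the force, the opening and the grip force at its end, in the units of the state.
- r.get_obs(): the state, without advancing time (a new reading comes with each control period).
- r.grab_frame(name): name is "scene" or "side" or "wrist"; returns (picture, depth): 384x512x3 uint8, red, green, blue; 384x512 float32, m along the optical axis (not along the pixel's ray), 0 where there is no reading.
- r.get_calibration(name): a dict with "fovy" (degrees; the focal length in pixels is half the picture's height over the tangent of half this angle, whatever the lens; pixels are square), "cx", "cy" (the principal point, pixels), "R" (3x3) and "t" (3): a world point X has camera coordinates R X + t. Camera axes: x right, y down, z forward; pixel columns grow to the right and rows downward; lengths in m; the calibration is good to about 2 mm. A picture is of the moment at which its call begins: read the wrist's pose just before it. get_calibration takes no time and is no camera call; for the wrist camera it gives the pose at the moment of the call.
- r.hand_in(): hands the job in; it is judged then, once.
The state is a dict: "clock": time; "joints": joint angles; "qvel": joint speeds; "tau": joint torques, N m; "tcp_pos": TCP position; "orientation": TCP orientation; "contact_force": force on the tool from outside, world axes, zero at the start; "moment": the same for the moment, N m; "grip_width": finger opening in m; "gripper_force": force on a finger pad.
Only numpy, scipy, OpenCV 4.12 (cv2) and the standard library are available. Lean on these libraries where they do the work, as an engineer would, in place of code of your own. Each camera call takes 0.05 s, during which the arm holds its last target. There are 200 camera calls.

## Working session

There is one attempt and no reset: what is moved stays moved. The work goes in short steps, Python scripts to look and compute and a tool call to move; the robot and the scene stay as the last step left them, time stands still between calls to the robot, and variables do not carry over. Pictures are saved under pics/ and viewed, at most 10 in all, crops included, and the job is handed in when it is done.

Besides the shell and the picture viewer there is one more tool, called after "Call:" by a JSON object that holds its "method" and its "body". servo_tool: Moves the arm, as the interface text tells. Its arguments: {"type":"object","properties":{"turn":{"type":"array"},"slide":{"type":"array"},"hand":{"type":"array"},"squeeze":{"type":"number"}},"required":["turn","slide","hand"]}

```bash
mkdir -p pics; python3 - <<'E'
from bench import r
import cv2,numpy as np,pickle
o=r.get_obs();print(o)
D={}
for n in("scene","side","wrist"):
    c=r.get_calibration(n);p,d=r.grab_frame(n);D[n]=(c,p,d);print(n,c)
pickle.dump(D,open('d0.pkl','wb'))
cv2.imwrite('pics/a.png',cv2.cvtColor(np.vstack([D['scene'][1]]),cv2.COLOR_RGB2BGR))
cv2.imwrite('pics/b.png',cv2.cvtColor(D['side'][1],cv2.COLOR_RGB2BGR))
E
```

```text
{'clock': 0.0, 'joints': array([-0.10810151,  0.47783331,  0.02234407,  1.55647671, -0.01149116,
        1.10931891, -0.08314881]), 'qvel': array([-8.13881827e-04, -4.06446501e-05,  5.38533460e-04,  1.63414846e-03,
        2.93688820e-04,  1.07564802e-03, -1.13161874e-04]), 'tau': array([-5.45967814e-04, -5.96443820e+01,  1.60769675e+00, -2.81194621e+01,
        1.24063640e-02,  9.39900521e-03,  2.20753498e-05]), 'tcp_pos': array([ 6.74318512e-01, -2.67312676e-05,  1.94892960e-01]), 'orientation': array([-2.22059549, -2.22053803,  0.00228197]), 'contact_force': array([-0.64672525,  0.07760358,  0.18587186]), 'moment': array([ 0.02730032, -0.04242033,  0.00926118]), 'gripper_force': 0.0, 'grip_width': 0.08526415107460905}
scene {'fovy': 45.555173962760705, 'cx': 256.41528786083035, 'cy': 194.06468961787468, 'R': array([[-0.82914842,  0.55880643,  0.01575682],
       [ 0.29149696,  0.45622603, -0.84076592],
       [-0.47701407, -0.69252667, -0.54116946]]), 't': array([ 0.46958327, -0.11210752,  1.98733335])}
side {'fovy': 56.7403133004344, 'cx': 253.60245061910103, 'cy': 190.42978343193766, 'R': array([[ 9.58099918e-01, -2.86434084e-01, -2.49779608e-04],
       [-2.21370810e-01, -7.39914341e-01, -6.35233604e-01],
       [ 1.81767740e-01,  6.08672558e-01, -7.72320015e-01]]), 't': array([-0.56113302,  0.18296054,  1.10181459])}
wrist {'fovy': 69.47371328296603, 'cx': 254.8110860915547, 'cy': 188.5217787847924, 'R': array([[ 9.99995434e-01, -2.81975145e-05, -3.02173994e-03],
       [ 8.21576715e-04, -9.59753264e-01,  2.80843367e-01],
       [-2.90804386e-03, -2.80844567e-01, -9.59748859e-01]]), 't': array([-0.67366237, -0.03685762,  0.38143465])}
```

View pics/a.png

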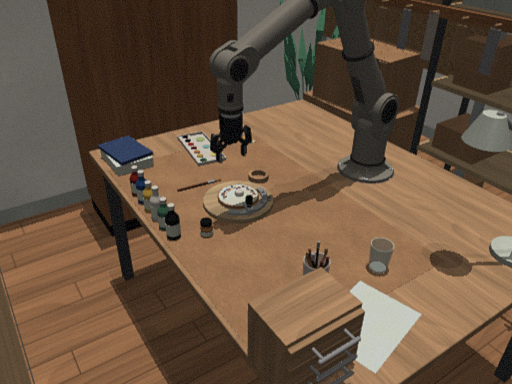

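View pics/b.png

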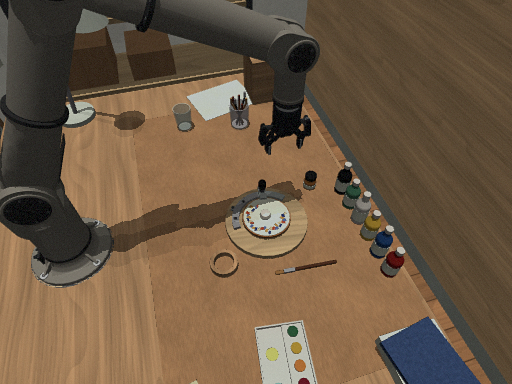

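The side view shows the turntable centred near (266,222) and the knob near (262,186). The scene view shows the wheel near (238,198) and the knob near (249,201).

```bash
cat > h.py <<'E'
import numpy as np,cv2
def K(c): return 192/np.tan(np.radians(c['fovy']/2))
def ray(c,u,v):
    d=np.array([(u-c['cx'])/K(c),(v-c['cy'])/K(c),1]);R=np.array(c['R']);return -R.T@c['t'],R.T@d
def onz(c,u,v,z):
    o,d=ray(c,u,v);return o+d*(z-o[2])/d[2]
def proj(c,X):
    q=np.array(c['R'])@X+c['t'];return K(c)*q[0]/q[2]+c['cx'],K(c)*q[1]/q[2]+c['cy']
def pts(c,d):
    v,u=np.mgrid[:384,:512];q=np.stack([(u-c['cx'])/K(c)*d,(v-c['cy'])/K(c)*d,d],-1)
    return (q-c['t'])@np.array(c['R'])
E
python3 - <<'E'
import pickle;from h import *
D=pickle.load(open('d0.pkl','rb'))
c,p,d=D['side'];print(onz(c,266,222,.03),onz(c,262,186,.076))
C,P,_=D['scene'];print(onz(C,238,198,.03),onz(C,249,201,.076))
X=pts(c,d)
# board points: z 15-25mm within radius
m=(abs(X[...,2]-.02)<.006)&(np.hypot(X[...,0]-.6,X[...,1])<.6)&(d>0)
print(m.sum())
a=cv2.resize(p[165:270,210:320],None,fx=5,fy=5,interpolation=2)
b=cv2.resize(P[175:230,190:285],None,fx=5,fy=5,interpolation=2)
im=np.zeros((525,550,3),np.uint8);im=a
cv2.imwrite('pics/c.png',im[...,::-1])
cv2.imwrite('pics/d.png',np.vstack([cv2.resize(D['wrist'][1],(768,576))])[...,::-1])
E
```

```text
[ 0.59892009 -0.09336119  0.03      ] [0.61931999 0.01636223 0.076     ]
[ 0.61172404 -0.05740628  0.03      ] [0.62615091 0.03958026 0.076     ]
3765
```

View pics/c.png

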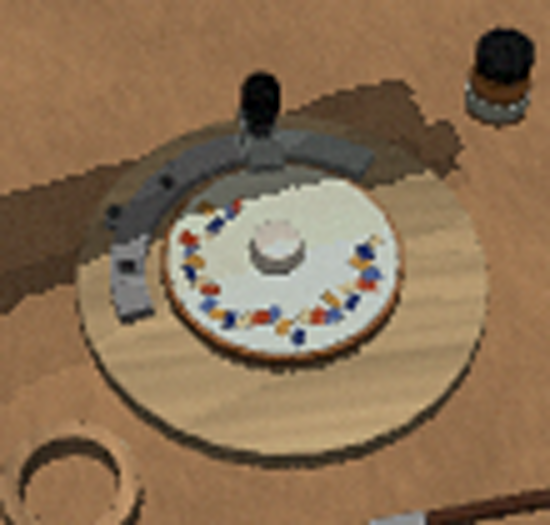

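View pics/d.png

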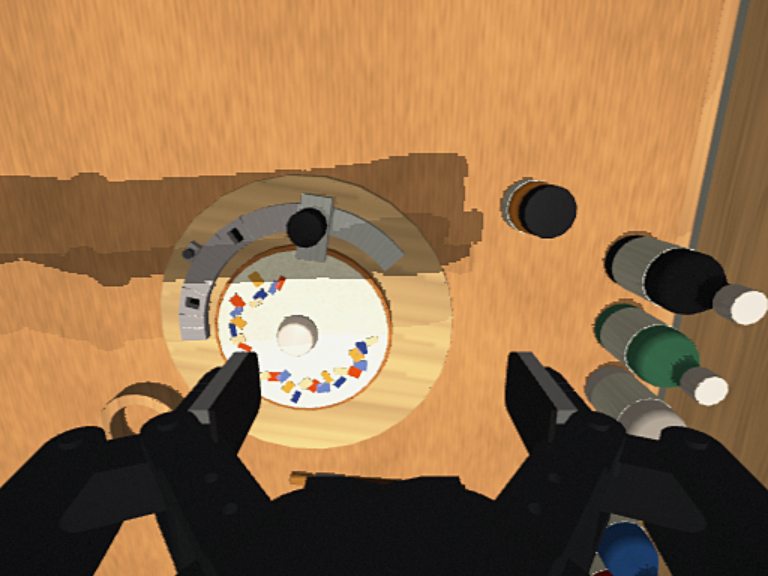

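The side crop shows two dark ring holes at (167,182) and (127,265), with a clamp dot at (113,213). The wrist view (scaled ×1.5) is clearest: knob at (306,228), first hole at (236,235), second hole at (193,302), a dark clamp screw outside the ring at (189,252), and the weight at (297,335).

```bash
python3 - <<'E'
import pickle;from h import *
D=pickle.load(open('d0.pkl','rb'))
c,p,d=D['wrist'];X=pts(c,d)
near=np.hypot(X[...,0]-.61,X[...,1]+.07)<.16
def circ(lo,hi):
    m=(near&(X[...,2]>lo)&(X[...,2]<hi)).astype(np.uint8)
    n,l,s,_=cv2.connectedComponentsWithStats(m);i=1+s[1:,4].argmax();q=X[l==i][:,:2].astype(np.float32)
    print(s[i],X[l==i][:,2].mean(),cv2.minEnclosingCircle(q)); return q
circ(.034,.042);circ(.014,.025)
# paper colour (white) hull circle in plane .037
C0=None
w=[(217,323),(390,325),(305,408),(245,385),(370,380)]
for (u,v) in [(236,235),(193,302),(189,252)]: print('pt',onz(c,u/1.5,v/1.5,.03)[:2])
q=np.array([onz(c,u/1.5,v/1.5,.037)[:2] for u,v in w])
A=np.c_[2*q,np.ones(len(q))];s=np.linalg.lstsq(A,(q**2).sum(1),rcond=None)[0];print('wheel fit',s[:2],np.sqrt(s[2]+s[0]**2+s[1]**2))
g=p.max(2)<45
for z in(.089,):
    m=g.astype(np.uint8);n,l,st,ct=cv2.connectedComponentsWithStats(m)
    k=l[152,204];print('knob px',st[k],ct[k],onz(c,*ct[k],z))
    q=X[l==k];print(np.median(q,0),q[:,2].max())
for nm in('side','scene'):
    cc,pp,dd=D[nm]
    m=(pp.max(2)<45).astype(np.uint8);n,l,st,ct=cv2.connectedComponentsWithStats(m)
    u,v=(262,186) if nm=='side' else (249,201);k=l[v,u];print(nm,k,st[k],ct[k])
    XX=pts(cc,dd);nn=(np.hypot(XX[...,0]-.61,XX[...,1]+.07)<.16)&(abs(XX[...,2]-.02)<.004)
    print(nn.sum(),cv2.minEnclosingCircle(XX[nn][:,:2].astype(np.float32)))
    print(proj(cc,np.array([.61,.03,.076])))
E
```

```text
[ 143  163  118  111 8962] 0.03928288130743374 ((0.6041324734687805, -0.07187582552433014), 0.07805465906858444)
[  106   116   196   183 12248] 0.021454515676557536 ((0.6040670871734619, -0.07165476679801941), 0.1336810141801834)
pt [0.55141623 0.01250377]
pt [ 0.50779725 -0.04675173]
pt [ 0.51013638 -0.00202755]
wheel fit [ 0.60439289 -0.07231256] 0.07575643316159135
knob px [191 139  27  26 527] [204.11574953 151.29032258] [0.62152492 0.02827686 0.089     ]
[0.621788   0.02869104 0.09018735] 0.3743970586707025
side 135 [258 180   8  13  75] [261.76       185.33333333]
2158 ((0.605023205280304, -0.0755649134516716), 0.1347835659980774)
(np.float64(258.05964282239455), np.float64(183.5902375847192))
scene 616 [246 196   7  12  65] [248.78461538 200.90769231]
877 ((0.6096547842025757, -0.06609383970499039), 0.13832032680511475)
(np.float64(251.31374425140635), np.float64(198.3993164599325))
```

Call:
{"method": "servo_tool", "body": {"turn": [[0,0,2],[0,0,4],[0,0,6],[0,0,8],[0,0,10],[0,0,12],[0,0,14],[0,0,16]], "slide": [[-0.22,0.12,-0.2],[-0.44,0.23,-0.5],[-0.66,0.35,-0.8],[-0.88,0.46,-1.1],[-1.1,0.58,-1.4],[-1.32,0.69,-1.7],[-1.55,0.8,-2],[-1.76,0.92,-2.3]], "hand": [1,1,1,1,1,1,1,1], "squeeze": 25}}

```text
clock: 1.15
tcp_pos: [0.6217, 0.0275, 0.1263]
orientation: [-0.265, -3.13, 0.0]
contact_force: [-0.0, -0.8, -0.3]
grip_width: 0.0858
gripper_force: 0.0
```

Call:
{"method": "servo_tool", "body": {"turn": [[0,0,0],[0,0,0]], "slide": [[0,0,0],[0,0,0]], "hand": [1,1]}}

```text
clock: 1.4
tcp_pos: [0.6226, 0.0273, 0.1272]
orientation: [0.28, 3.129, 0.0]
contact_force: [0.4, -0.4, 0.1]
grip_width: 0.0851
gripper_force: 0.0
```

```bash
python3 - <<'E'
from bench import r
from h import *
o=r.get_obs();print(o['tcp_pos'],o['orientation'],o['joints'],o['clock'])
c=r.get_calibration('wrist');p,d=r.grab_frame('wrist')
# predicted pixel of pad centre line: TCP raised to knob top
t=o['tcp_pos']
print(proj(c,np.array([.6214,.0275,.089])),proj(c,np.array([t[0],t[1],.089])))
for z in(.089,): 
    q=[proj(c,np.array([.6214+.013*np.cos(a),.0275+.013*np.sin(a),z])) for a in np.linspace(0,6.3,40)]
    im=cv2.resize(p,(768,576))[...,::-1].copy();cv2.polylines(im,[np.int32(np.array(q)*1.5)],True,(0,0,255),1)
cv2.imwrite('pics/e.png',im)
E
```

```text
[0.62262623 0.02732069 0.12717182] [2.79605001e-01 3.12870379e+00 5.85314670e-05] [ 0.07324203  0.47916266 -0.29085909  1.73417063  0.16318472  0.95151331
  1.11091032] 1.4
(np.float64(254.32250934699655), np.float64(196.36505698889016)) (np.float64(254.37285158533675), np.float64(197.79262185862675))
```

View pics/e.png

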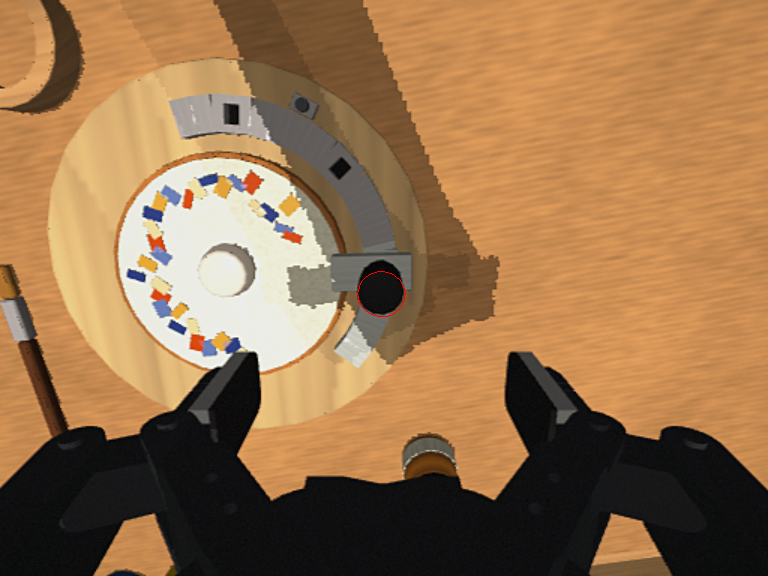

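The red circle (the expected knob top) lies on the knob at (381,290), midway between the pads. The next hole is at (340,168).

Call:
{"method": "servo_tool", "body": {"turn": [[0,0,0],[0,0,0],[0,0,0],[0,0,0],[0,0,0],[0,0,0]], "slide": [[-0.03,0,-0.6],[-0.03,0,-1.2],[-0.03,0,-1.8],[-0.03,0,-2.2],[-0.03,0,-2.34],[-0.03,0,-2.34]], "hand": [1,1,1,1,1,1]}}

```text
clock: 2.2
tcp_pos: [0.6214, 0.0277, 0.0566]
orientation: [-0.274, -3.129, -0.0]
contact_force: [-0.6, -0.5, 0.1]
grip_width: 0.0854
gripper_force: 0.0
```

Call:
{"method": "servo_tool", "body": {"turn": [[0,0,0],[0,0,0],[0,0,0],[0,0,0],[0,0,0],[0,0,0],[0,0,0],[0,0,0]], "slide": [[0,0,0],[0,0,0],[0,0,0],[0,0,0],[0,0,0],[0,0,0],[0,0,0],[0,0,0]], "hand": [0.8,0.65,0.5,0.4,0.3,0.2,0.2,0.2], "squeeze": 25}}

```text
clock: 3.2
tcp_pos: [0.6213, 0.0276, 0.0567]
orientation: [-0.274, -3.13, -0.0]
contact_force: [1.0, -0.4, -0.5]
grip_width: 0.0171
gripper_force: 0.0
```

```bash
python3 - <<'E'
from bench import r
from h import *
c=r.get_calibration('wrist');p,d=r.grab_frame('wrist')
cv2.imwrite('pics/f.png',p[...,::-1])
o=r.get_obs();print(o['tcp_pos'],o['contact_force'],o['moment'],o['grip_width'],o['gripper_force'])
E
```

```text
[0.62129153 0.02760011 0.0566719 ] [ 0.39693205  0.36090822 -0.44938095] [0.00490684 0.01000671 0.00125842] 0.017306805997321206 0.0
```

View pics/f.png

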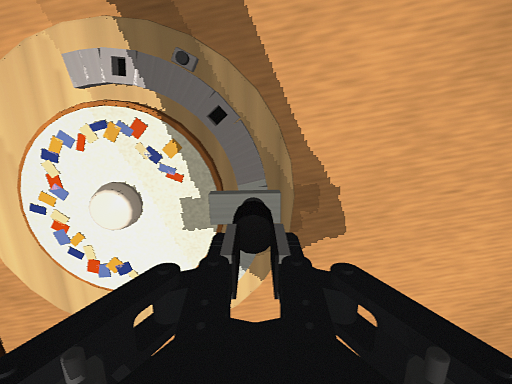

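The knob sits at (255,225), between the pads with their tips near (235,250) and (275,250). The reading of 17 mm and zero grip force does not fit a 26 mm knob, so I'm checking the depth.

```bash
python3 - <<'E'
from bench import r
from h import *
c=r.get_calibration('wrist');p,d=r.grab_frame('wrist');X=pts(c,d)
for v in (205,215,225,235,245,255,265,275,285,295):
    print(v,[(u,*np.round(X[v,u]*1000).astype(int)) for u in (229,236,245,255,265,274,282)])
print(proj(c,np.array([.6213,.0276,.089])),proj(c,np.array([.6213,.0276,.057])))
cs,ps,ds=r.get_calibration('side'),*r.grab_frame('side')
b=cv2.resize(ps[140:240,210:330],None,fx=6,fy=6,interpolation=2)
cv2.imwrite('pics/g.png',b[...,::-1])
E
```

```text
205 [(229, np.int64(614), np.int64(10), np.int64(48)), (236, np.int64(615), np.int64(15), np.int64(48)), (245, np.int64(607), np.int64(24), np.int64(74)), (255, np.int64(608), np.int64(31), np.int64(75)), (265, np.int64(612), np.int64(36), np.int64(66)), (274, np.int64(620), np.int64(42), np.int64(48)), (282, np.int64(630), np.int64(49), np.int64(22))]
215 [(229, np.int64(622), np.int64(9), np.int64(46)), (236, np.int64(610), np.int64(19), np.int64(81)), (245, np.int64(608), np.int64(25), np.int64(89)), (255, np.int64(608), np.int64(30), np.int64(90)), (265, np.int64(611), np.int64(36), np.int64(86)), (274, np.int64(627), np.int64(41), np.int64(47)), (282, np.int64(639), np.int64(48), np.int64(21))]
225 [(229, np.int64(608), np.int64(16), np.int64(99)), (236, np.int64(609), np.int64(20), np.int64(100)), (245, np.int64(613), np.int64(24), np.int64(91)), (255, np.int64(614), np.int64(29), np.int64(90)), (265, np.int64(616), np.int64(35), np.int64(90)), (274, np.int64(612), np.int64(40), np.int64(99)), (282, np.int64(613), np.int64(44), np.int64(100))]
235 [(229, np.int64(608), np.int64
[... 1898 characters left out ...]
), np.int64(21)), (255, np.int64(701), np.int64(14), np.int64(22)), (265, np.int64(716), np.int64(21), np.int64(3)), (274, np.int64(627), np.int64(36), np.int64(131)), (282, np.int64(611), np.int64(39), np.int64(152))]
295 [(229, np.int64(622), np.int64(17), np.int64(140)), (236, np.int64(709), np.int64(-5), np.int64(21)), (245, np.int64(710), np.int64(3), np.int64(21)), (255, np.int64(727), np.int64(10), np.int64(1)), (265, np.int64(728), np.int64(19), np.int64(2)), (274, np.int64(632), np.int64(35), np.int64(130)), (282, np.int64(615), np.int64(39), np.int64(153))]
(np.float64(254.0904991428126), np.float64(235.4985237697502)) (np.float64(254.2355212885861), np.float64(215.08420560342336))
```

View pics/g.png

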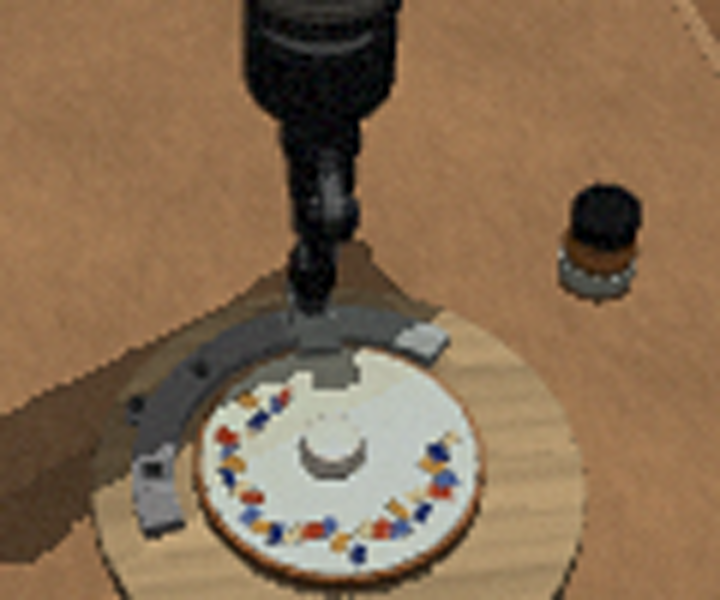

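The depth shows the pad tips end near z≈0.097, above the knob's top at 0.090, although the reported TCP is 0.057. The side view agrees: the fingers end above the knob, at about (312,250). I'll measure the tip height exactly, because the reported TCP seems to be offset along the tool.

```bash
python3 - <<'E'
from bench import r
from h import *
o=r.get_obs()
c=r.get_calibration('wrist');p,d=r.grab_frame('wrist');X=pts(c,d)*1000
for v in range(214,230,1): print(v,*[X[v,u].round(0).astype(int) for u in(225,230,234,275,279,284)])
print('cam',-np.array(c['R']).T@c['t'],o['tcp_pos'],o['grip_width'],o['joints'])
E
```

```text
214 [621   6  47] [622   9  46] [614  16  69] [627  42  47] [627  45  48] [639  50  20]
215 [621   6  47] [622   9  46] [613  16  73] [628  42  47] [628  45  47] [640  49  21]
216 [622   6  48] [623   9  47] [613  16  74] [629  42  47] [629  45  47] [641  49  21]
217 [623   6  47] [623   9  47] [612  17  78] [629  42  47] [630  44  47] [641  49  21]
218 [624   5  47] [624   9  48] [612  17  80] [630  41  47] [631  44  47] [642  49  21]
219 [625   5  47] [625   9  47] [612  17  82] [631  41  47] [631  44  47] [643  49  20]
220 [625   5  48] [626   9  47] [612  17  83] [632  41  47] [632  44  46] [644  49  22]
221 [626   5  47] [627   9  47] [611  17  87] [632  41  48] [633  44  47] [644  49  22]
222 [627   5  47] [627   9  48] [611  18  88] [634  41  46] [633  44  48] [646  49  21]
223 [628   5  47] [629   8  46] [612  18  88] [645  41  22] [646  44  22] [647  48  21]
224 [639   0  22] [608  17  98] [608  19  98] [612  41  98] [613  43  98] [648  48  21]
225 [640  -1  20] [608  17  99] [608  19 100] [612  41  99] [612  43 100] [648  48  21]
226 [640  -1  22] [608  17 100] [609  19 100] [612  40 101] [613  43 100] [650  48  20]
227 [641  -1  22] [608  17 102] [608  19 104] [612  40 102] [613  42 101] [650  48  21]
228 [643  -1  21] [608  17 104] [609  19 102] [612  40 103] [613  42 103] [651  48  22]
229 [643  -1  22] [608  17 105] [608  19 105] [612  40 105] [612  42 105] [651  48  22]
cam [0.5512704  0.04047375 0.23608389] [0.62130762 0.02762032 0.05670427] 0.01699850642513245 [ 0.05899744  0.56215357 -0.274678    1.78492789  0.19869255  0.82154326
  1.08488061]
```

The tips are about 40 mm behind the reported TCP, so I reopen the hand and go down about 37 mm more.

Call:
{"method": "servo_tool", "body": {"turn": [[0,0,0],[0,0,0],[0,0,0],[0,0,0],[0,0,0],[0,0,0],[0,0,0],[0,0,0]], "slide": [[0,0,0],[0,0,0],[0,0,0],[0,0,0],[0,0,-0.3],[0,0,-0.6],[0,0,-0.8],[0,0,-0.8]], "hand": [0.8,0.8,0.8,0.8,0.8,0.8,0.8,0.8]}}

```text
clock: 4.4
tcp_pos: [0.6207, 0.0275, 0.0318]
orientation: [-0.274, -3.128, 0.0]
contact_force: [0.1, -0.3, 0.3]
grip_width: 0.068
gripper_force: 0.0
```

Call:
{"method": "servo_tool", "body": {"turn": [[0,0,0],[0,0,0],[0,0,0],[0,0,0]], "slide": [[0,0,-0.2],[0,0,-0.35],[0,0,-0.45],[0,0,-0.45]], "hand": [0.8,0.8,0.8,0.8]}}

```text
clock: 4.9
tcp_pos: [0.6211, 0.0276, 0.019]
orientation: [-0.274, -3.129, 0.0]
contact_force: [0.1, 0.3, -1.0]
grip_width: 0.0687
gripper_force: 0.0
```

Call:
{"method": "servo_tool", "body": {"turn": [[0,0,0],[0,0,0],[0,0,0],[0,0,0],[0,0,0],[0,0,0],[0,0,0],[0,0,0]], "slide": [[0,0,0],[0,0,0],[0,0,0],[0,0,0],[0,0,0],[0,0,0],[0,0,0],[0,0,0]], "hand": [0.6,0.5,0.4,0.35,0.3,0.25,0.2,0.2], "squeeze": 25}}

```text
clock: 5.9
tcp_pos: [0.6213, 0.0263, 0.0193]
orientation: [-0.275, -3.129, 0.002]
contact_force: [-1.4, -5.4, 3.5]
grip_width: 0.0253
gripper_force: 24.4
```

Gripped at 25 mm. Now I lift about 11 mm.

Call:
{"method": "servo_tool", "body": {"turn": [[0,0,0],[0,0,0],[0,0,0],[0,0,0],[0,0,0],[0,0,0]], "slide": [[0,-0.02,0.1],[0,-0.04,0.2],[0,-0.04,0.3],[0,-0.04,0.38],[0,-0.04,0.38],[0,-0.04,0.38]], "hand": [0.2,0.2,0.2,0.2,0.2,0.2]}}

```text
clock: 6.65
tcp_pos: [0.6208, 0.0263, 0.0303]
orientation: [-0.274, -3.129, 0.0]
contact_force: [-1.1, -3.9, -8.9]
grip_width: 0.0251
gripper_force: 25.0
```

```bash
python3 - <<'E'
from bench import r
from h import *
o=r.get_obs()
c=r.get_calibration('wrist');p,d=r.grab_frame('wrist');X=pts(c,d)*1000
print(o['tcp_pos'],o['contact_force'],o['gripper_force'],o['grip_width'])
k=X[215:250,248:262].reshape(-1,3);k=k[abs(k[:,2]-97)<8];print('knob top',np.median(k,0),len(k))
# hole: dark blob on ring near z=.03
C=np.array([.6041,-.0717])
h=proj(c,np.r_[C+.1*np.array([np.cos(2.13),np.sin(2.13)]),.03]);print(h)
u,v=np.int32(h);w=p[v-16:v+16,u-16:u+16].max(2);n,l,s,ct=cv2.connectedComponentsWithStats((w<45).astype(np.uint8))
for i in range(1,n):
    if s[i,4]>15:
        q=onz(c,*(ct[i]+[u-16,v-16]),.03)[:2]-C;print(s[i],ct[i]+[u-16,v-16],np.hypot(*q),np.arctan2(q[1],q[0]))
print(w.min(), [tuple(x) for x in w[8:24:4,8:24:4]])
q=o['tcp_pos'][:2]-C;print('tcp ang',np.arctan2(q[1],q[0]),np.hypot(*q))
E
```

```text
[0.62076346 0.02634156 0.03025419] [-1.12067339 -3.88332534 -8.88080613] 25.024862587451935 0.02505298025017913
knob top [607.4530187   28.88930653  97.20380373] 223
(np.float64(214.0847771288854), np.float64(116.04650818997817))
[  6   6  21  22 237] [214.24472574 116.34599156] 0.09994735941538227 2.128023126851585
0 [(np.uint8(100), np.uint8(91), np.uint8(7), np.uint8(49)), (np.uint8(92), np.uint8(8), np.uint8(14), np.uint8(15)), (np.uint8(10), np.uint8(15), np.uint8(12), np.uint8(14)), (np.uint8(49), np.uint8(13), np.uint8(13), np.uint8(14))]
tcp ang 1.4024419220123985 0.09944756600255883
```

The pin is drawn: 8.9 N of spring force at 11 mm of lift. The next hole is at angle 2.128, 0.73 rad from home. I swing 0.646 rad and stop just short of it.

Call:
{"method": "servo_tool", "body": {"turn": [[0,0,0.92],[0,0,1.85],[0,0,2.78],[0,0,3.7],[0,0,4.62],[0,0,5.55],[0,0,6.48],[0,0,7.4]], "slide": [[-0.265,0.034,0],[-0.532,0.047,0],[-0.8,0.038,0],[-1.066,0.007,0],[-1.328,-0.045,0],[-1.585,-0.118,0],[-1.836,-0.211,0],[-2.078,-0.324,0]], "hand": [0.2,0.2,0.2,0.2,0.2,0.2,0.2,0.2]}}

```text
clock: 7.7
tcp_pos: [0.5591, 0.0166, 0.0308]
orientation: [-0.736, 3.053, 0.0]
contact_force: [1.2, -2.9, -8.8]
grip_width: 0.0253
gripper_force: 25.2
```

Call:
{"method": "servo_tool", "body": {"turn": [[0,0,0],[0,0,0]], "slide": [[0,0,0],[0,0,0]], "hand": [0.2,0.2]}}

```text
clock: 7.95
tcp_pos: [0.559, 0.0166, 0.0306]
orientation: [0.73, -3.055, 0.0]
contact_force: [0.2, -3.2, -8.6]
grip_width: 0.0252
gripper_force: 25.3
```

```bash
python3 - <<'E'
from bench import r
from h import *
o=r.get_obs();C=np.array([.6041,-.0717])
c=r.get_calibration('wrist');p,d=r.grab_frame('wrist');X=pts(c,d)
q=o['tcp_pos'][:2]-C;print(o['tcp_pos'],'tcp ang',np.arctan2(q[1],q[0]),np.hypot(*q),o['contact_force'],o['clock'])
# top of the knob in wrist view: z .094-.108 near the knob
m=(abs(X[...,2]-.1005)<.003);n,l,s,ct=cv2.connectedComponentsWithStats(m.astype(np.uint8))
for i in range(1,n):
    if s[i,4]>60:
        print(s[i],ct[i],X[l==i].mean(0))
cv2.imwrite('pics/h.png',cv2.resize(p,(768,576))[...,::-1])
E
```

```text
[0.55901549 0.01655499 0.03061831] tcp ang 2.0430812528709215 0.09910377081401456 [ 0.22383151 -3.18073476 -8.62418651] 7.95
[ 210  240   92   55 2642] [254.52763058 266.37585163] [0.55619778 0.01545049 0.10109195]
```

View pics/h.png

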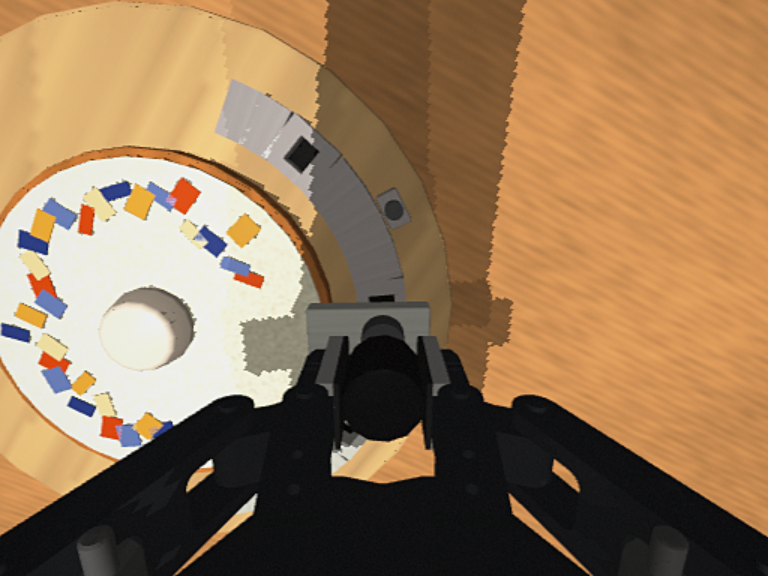

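The hole's far edge is visible just ahead of the arm at (381,298), so the pin is short of it. I lower the pin to the ring and release.

Call:
{"method": "servo_tool", "body": {"turn": [[0,0,0],[0,0,0],[0,0,0],[0,0,0],[0,0,0],[0,0,0],[0,0,0],[0,0,0]], "slide": [[0,0,-0.05],[0,0,-0.09],[0,0,-0.09],[0,0,-0.09],[0,0,-0.09],[0,0,-0.09],[0,0,-0.09],[0,0,-0.09]], "hand": [0.2,0.2,0.2,0.35,0.45,0.6,0.7,0.8]}}

```text
clock: 9.0
tcp_pos: [0.5591, 0.0168, 0.028]
orientation: [-0.733, 3.055, 0.0]
contact_force: [-0.2, 0.1, 0.2]
grip_width: 0.0683
gripper_force: 0.0
```

```bash
cat > k.py <<'E'
from bench import r
from h import *
def look():
    o=r.get_obs();C=np.array([.6041,-.0717])
    c=r.get_calibration('wrist');p,d=r.grab_frame('wrist');X=pts(c,d)
    print(o['tcp_pos'].round(4),o['contact_force'].round(1),o['grip_width'],o['clock'])
    t=o['tcp_pos']
    m=(np.hypot(X[...,0]-t[0],X[...,1]-t[1])<.024)&(X[...,2]>.07)&(X[...,2]<.094)&(p.max(2)<60)
    n,l,s,ct=cv2.connectedComponentsWithStats(m.astype(np.uint8));i=1+s[1:,4].argmax()
    q=X[l==i];z=q[:,2];top=np.median(z[z>np.percentile(z,40)]);g=q[abs(z-top)<.0025]
    ctr,rad=cv2.minEnclosingCircle(g[:,:2].astype(np.float32));a=np.array(ctr)-C
    print('top',top,'ctr',ctr,'rad',rad,'ang',np.arctan2(a[1],a[0]),np.hypot(*a))
if __name__=='__main__': look()
E
python3 k.py
```

```text
[0.5591 0.0168 0.028 ] [-0.2  0.1  0.2] 0.06826360298415651 9.0
top 0.08876393467553632 ctr (0.5553299188613892, 0.015157961286604404) rad 0.012425549328327179 ang 2.0824200053120676 0.09961338390563766
```

```bash
sed -i 's/<.094/<.11/' k.py; python3 k.py; python3 - <<'E'
from bench import r
from h import *
c=r.get_calibration('wrist');p,d=r.grab_frame('wrist');X=pts(c,d)*1000
for v in range(200,300,6): print(v,X[v,254].round(0),p[v,254])
E
```

```text
[0.5591 0.0168 0.028 ] [-0.2  0.   0.1] 0.06817196983143435 9.05
top 0.09759279343312419 ctr (0.5579359531402588, 0.01614123024046421) rad 0.013006310909986496 ang 2.0546662592988416 0.09923306380751641
200 [551.  12.  23.] [10  8  9]
206 [548.  11.  45.] [67 67 64]
212 [550.  12.  49.] [20 21 19]
218 [551.  13.  56.] [49 48 49]
224 [547.  11.  75.] [10  9  7]
230 [547.  11.  82.] [ 8  6 10]
236 [547.  10.  90.] [ 8 10  7]
242 [547.  11.  95.] [7 9 9]
248 [549.  11.  97.] [18 18 18]
254 [551.  13.  97.] [17 18 17]
260 [554.  14.  98.] [15 17 17]
266 [556.  15.  98.] [13 13 13]
272 [559.  17.  98.] [15 10 12]
278 [562.  18.  98.] [14 13 14]
284 [565.  20.  98.] [15 15 17]
290 [567.  21.  98.] [10 12 13]
296 [623.  49.  21.] [215 170 115]
```

The pin rides the ring: knob top at 97.6 mm, angle 2.055, about 7 mm before the hole. I turn the open hand about −87° so that one pad can push along the ring.

Call:
{"method": "servo_tool", "body": {"turn": [[0,0,-2],[0,0,-4],[0,0,-6],[0,0,-8],[0,0,-10],[0,0,-12],[0,0,-14],[0,0,-16]], "slide": [[-0.03,-0.02,0],[-0.03,-0.02,0],[-0.03,-0.02,0],[-0.03,-0.02,0],[-0.03,-0.02,0],[-0.03,-0.02,0],[-0.03,-0.02,0],[-0.03,-0.02,0]], "hand": [0.8,0.8,0.8,0.8,0.8,0.8,0.8,0.8]}}

```text
clock: 10.15
tcp_pos: [0.558, 0.0162, 0.0279]
orientation: [-1.41, -2.807, -0.0]
contact_force: [0.0, -0.4, -0.9]
grip_width: 0.0682
gripper_force: 0.0
```

Call:
{"method": "servo_tool", "body": {"turn": [[0,0,-1.4],[0,0,-1.4],[0,0,-1.4],[0,0,-1.4],[0,0,-1.4],[0,0,-1.4],[0,0,-1.4]], "slide": [[0,0,0],[0,0,0],[0,0,0],[0,0,0],[0,0,0],[0,0,0],[0,0,0]], "hand": [0.7,0.6,0.55,0.5,0.5,0.5,0.5]}}

```text
clock: 11.02
tcp_pos: [0.5581, 0.016, 0.0279]
orientation: [1.571, 2.721, 0.0]
contact_force: [0.9, -1.0, -0.1]
grip_width: 0.0428
gripper_force: 0.0
```

```bash
python3 k.py; python3 - <<'E'
from bench import r
from h import *
c=r.get_calibration('wrist');p,d=r.grab_frame('wrist')
cv2.imwrite('pics/i.png',p[...,::-1])
E
```

```text
[0.5581 0.016  0.0279] [ 0.9 -1.  -0.1] 0.042787475871621836 11.025
top 0.09771548643556907 ctr (0.557674765586853, 0.01695609837770462) rad 0.013071748428046703 ang 2.053188582893872 0.10007600196786881
```

View pics/i.png

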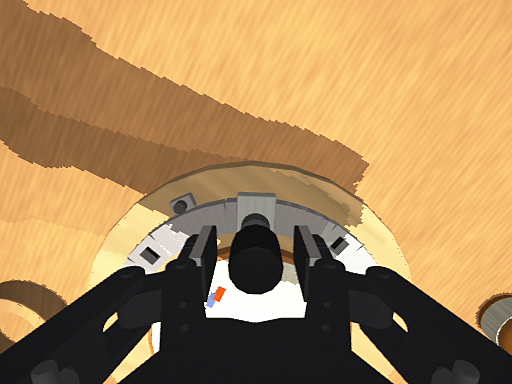

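The knob is centred at (256,260) between pads at 208 and 300. The home hole is behind it at (340,245) and the second hole ahead at (150,255). I narrow the fingers and push to the left (anticlockwise).

Call:
{"method": "servo_tool", "body": {"turn": [[0,0,0],[0,0,0],[0,0,0],[0,0,0],[0,0,0],[0,0,0],[0,0,0],[0,0,0]], "slide": [[0,0,0],[0,0,0],[-0.05,-0.03,0],[-0.1,-0.06,0],[-0.14,-0.08,0],[-0.18,-0.1,0],[-0.21,-0.12,0],[-0.23,-0.13,0]], "hand": [0.4,0.4,0.4,0.4,0.4,0.4,0.4,0.4]}}

```text
clock: 12.12
tcp_pos: [0.5502, 0.0117, 0.0278]
orientation: [-1.57, -2.72, 0.002]
contact_force: [-0.0, -0.5, 0.1]
grip_width: 0.0344
gripper_force: 0.0
```

```bash
python3 k.py
```

```text
[0.5502 0.0117 0.0278] [-0.  -0.5  0.1] 0.03439924604445643 12.125
top 0.09057126651899393 ctr (0.5542972087860107, 0.016785601153969765) rad 0.015845229849219322 ang 2.0834402132678145 0.10153826679771336
```

The knob top now reads 90.6 mm, which looks like home, with no force. I open the hand and check.

Call:
{"method": "servo_tool", "body": {"turn": [[0,0,0],[0,0,0],[0,0,0],[0,0,0]], "slide": [[0,0,0],[0,0,0],[0,0,0],[0,0,0]], "hand": [0.5,0.6,0.7,0.8]}}

```text
clock: 12.68
tcp_pos: [0.5511, 0.0121, 0.0279]
orientation: [-1.571, -2.721, 0.0]
contact_force: [0.7, -0.3, 0.5]
grip_width: 0.0688
gripper_force: 0.0
```

```bash
python3 k.py
```

```text
[0.5511 0.0121 0.0279] [ 0.7 -0.3  0.5] 0.06879916643516933 12.675
top 0.09038637822480056 ctr (0.5522425770759583, 0.013612658716738224) rad 0.01318687666207552 ang 2.116968956982279 0.09983707752955101
```

Call:
{"method": "servo_tool", "body": {"turn": [[0,0,0],[0,0,0],[0,0,0],[0,0,0],[0,0,0],[0,0,0]], "slide": [[0,0,0.5],[0,0,1],[0,0,1.7],[0,0,2.5],[0,0,3.2],[0,0,3.2]], "hand": [0.85,0.9,0.9,0.9,0.9,0.9]}}

```text
clock: 13.48
tcp_pos: [0.5529, 0.0123, 0.1266]
orientation: [1.569, 2.717, 0.005]
contact_force: [0.6, -0.5, -1.3]
grip_width: 0.0767
gripper_force: 0.0
```

```bash
python3 k.py; python3 - <<'E'
from bench import r
from h import *
c=r.get_calibration('wrist');p,d=r.grab_frame('wrist')
X=pts(c,d);C=np.array([.6041,-.0717])
m=(p.max(2)<60)&(X[...,2]>.082)&(X[...,2]<.105)&(np.hypot(X[...,0]-.55,X[...,1]-.013)<.03)
q=X[m];print(len(q),np.percentile(q[:,2],[10,50,90]),cv2.minEnclosingCircle(q[:,:2].astype(np.float32)))
cv2.imwrite('pics/j.png',p[...,::-1])
E
```

```text
[0.5529 0.0123 0.1266] [ 0.6 -0.5 -1.3] 0.07666404174860621 13.475
top 0.09047605070391908 ctr (0.5515766739845276, 0.01340258028358221) rad 0.012882677838206291 ang 2.123750076860437 0.10000574456825545
757 [0.08877637 0.09014812 0.09109009] ((0.5516905784606934, 0.013665287755429745), 0.012914929538965225)
```

View pics/j.png

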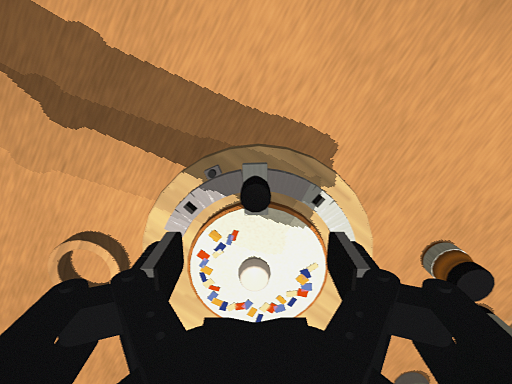

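The picture shows the knob at (256,193), fully down: its top is at 90.2 mm, the same as the home reading at the start. It stands at angle 2.12, 0.72 rad from home. One hole is free on each side, home at (318,200) and the second at (190,207). The gripper is clear and the bystanders are in place.

```bash
python3 -c "
from bench import r
print(r.hand_in())"
```

```text
the job is handed in; nothing more can be done
None
```

The job is handed in: the pin reads fully home in the next hole, about 0.72 rad anticlockwise of the home hole, the gripper is clear and nothing else was seen to move; the hand-in returned no verdict.

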